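Reset a tripped over-temperature limiter with its key

ROBOT

A 6-joint arm with a two-finger parallel gripper is mounted at the origin on a cart in front of the work surface, level with it; the furniture and walls round the work are solid. World frame = base frame: x ahead of the robot, y to its left, z up, the work surface at z = 0. Lengths are in m, angles in rad, forces in N, time in s.
With the tool pointing down it reaches from about 0.375 to 0.9 m from the base axis. Payload 3.1 kg.
Tool frame: the origin (TCP) lies at the very end of the fingers, on their centre line; the grasp point (between the pads) lies 19 mm behind it; z points along the fingers, y is the direction in which the jaws open and shut (so a half turn about z gives the same grasp; the last joint's range is limited). The gripper opens to 85 mm and grips with 20 to 120 N. Pads are 22 mm wide; open, the fingers measure 114 mm over their backs; the gripper's body (76 mm by 85 mm) begins 54 mm behind the grasp point. The pads swing forward as they close: fully open they stand 13 mm farther back than shut.
Start: joints at [1.016, 0.527, 1.433, -0, 1.181, -0.178], TCP at [0.23, 0.581, 0.231] pointing down, gripper open.
Joint ranges: [-3.08, 3.08], [-0.75, 2.2], [0.22, 2.44], [-1.43, 4.57], [0, 2.65], [-2.85, 2.85]. Speed limits (rad/s): [2.79, 2.79, 3.14, 3.14, 3.14, 3.14].

INTERFACE

Orientations are given as a unit quaternion [x, y, z, w].
In Python, from station import manip gives the robot as it stands. The module is installed in compiled form; this text tells all that it offers.
- The arm moves only by the tool send_rows, never from a script. Its argument "commands" is a list of rows, each an object with "delta_pos": the shift along the world's x, y, z in cm, a list of three; "yaw": the turn about the world's z in rad. A call has 1 to 10 rows; each row shifts and turns the pose as measured when the row begins; what a row does not reach is not made up. A row lasts 1/8 s, in which the tool goes at most 62.5 mm and 10.7 degrees, less where a joint would pass 70% of its speed; a pose out of reach is approached as far as the arm can. A call is refused whole if a number of a shift passes 6.25 or a number of a turn 0.188, either way. A call with a gripper value outside its range is refused whole. "grip" is the closure, from -1 (fully open) to 1 (shut), set as the call begins (left out, the last holds). The fingers move at their own pace and stop on an object; "force" is the grip in N (left out, the last holds). Time passes only in rows, so rows that do not move let the fingers close. It gives the time, the measured TCP pose, the force and the opening at its end, in the units of the state.
- manip.sense(): the state, without advancing time (a new reading comes with each control period).
- manip.snapshot(name): name is "side" or "top"; returns the picture (384x512x3 uint8, blue, green, red); there is no depth.
- manip.get_calibration(name): a dict with "fx", "fy", "cx", "cy" (pixels), "world_to_cam" (4x4, takes a point from world to camera coordinates). Camera axes: x right, y down, z forward; pixel columns grow to the right and rows downward; lengths in m; the calibration is good to about 2 mm. A picture is of the moment at which its call begins. get_calibration takes no time and is no camera call.
- manip.sign_off(): hands the job in, once; it reports no verdict.
The state is a dict: "t": time; "q": joint angles; "qd": joint speeds; "tau": joint torques, N m; "tcp_pos": TCP position; "tool_rot": TCP orientation; "force": force on the tool from outside, world axes, zero at the start; "ft_torque": the same for the moment, N m; "finger_gap": opening from 0.0 (shut) to 1.0 (fully open).
Only numpy, scipy, OpenCV 4.12 (cv2) and the standard library are available. Lean on these libraries where they do the work, as an engineer would, in place of code of your own. Each camera call takes 0.05 s, during which the arm holds its last target. There are 200 camera calls.

TASK

The over-temperature limiter of the column heater has tripped: on its sloping console, first turn the pointer knob clockwise until its white line points at the small metal marker tab on the scale, and let go of the knob. Then take the round-headed key out of the key stand, work it fully home into the key switch without forcing it (rock it from side to side past the sticky pins), turn it a quarter turn clockwise against its spring, and finish while still holding it turned. Leave the square-headed key in its stand, and the bottle, the cap and the column where they are.

Things in the scene. Friction and masses are not known exactly. Their poses are not given: they have to be found in the camera images.
- dial (a joint): pointer knob on the left of the console's sloping panel, rad; 0 at the low end of the scale, grows as the knob is turned clockwise seen from above, range 0 to 4.71 (11 long ticks, one each 0.471); it starts at 0.6 to 1.1. It stays where it is left (friction 0.04 N m)
- marker_tab (a joint): the small aluminium marker tab clipped to the rim of the knob's scale, 10 mm long, 5 mm wide, 6 mm high, 33 to 43 mm from the knob's axis, with a narrow nose inward; its angle on the same scale as dial (rad), 1.6 to 2.1. The knob is right when dial equals this
- dial_grip (a point): centre of the top of the knob's bar, on the knob's axis, 26.5 mm above the panel. Grip the bar from above across its flat sides: 40 mm long, 12 mm thick, 21 mm tall, on a round skirt of 45 mm diameter whose top is 6 mm above the panel. Axes turn with the knob: x along the bar towards the white pointer line, z out of the panel (the knob's axis)
- dial_pointer (a point): point on the pointer's line, 28 mm from the knob's axis, 6 mm above the panel; it turns with the knob
- tab_mark (a point): the matching point for the marker tab: 28 mm from the knob's axis, 6 mm above the panel, in line with the tab
- limiter: console of the over-temperature limiter: light grey sheet-metal wedge 135 mm deep, 230 mm wide, its grey panel sloping 15 degrees, 44 mm high in front and 80 mm behind; fixed; origin under its centre, x away from its low front edge, y to its left, z up
- lock_mouth (a point): key switch on the right of the panel: centre of its round steel face, 39 mm diameter, 4 mm above the panel. Axes fixed to the panel: x up the slope along the keyway, y across it to the left, z out. Keyway 18 mm along x, 7 mm across y; takes the key either way round. The key turns only when its collar is on the face (within 3 mm), and cannot be pulled out while turned
- upper_pin: round-nosed spring pin of 4.8 mm diameter across the keyway, 12 mm below the face, coming in from the +y side to 1.2 mm past the middle (origin: centre of its round nose). A key pushed straight in stalls on it about 18 mm before home (over 20 N needed); with the key leant 1.2 mm or so towards -y, onto the keyway's wall, it slips past with under 10 N
- lower_pin: the same kind of pin from the -y side, 18.5 mm below the face: the key stalls on it about 12 mm before home; leant towards +y it slips past. So lean to one side and push gently, then to the other side. Pressing on a pin with 55 N or more counts as forcing; push slowly (10 mm/s) with a force stop of about 8 N
- lock (a joint): rotation of the key switch, rad: 0 at rest, grows clockwise seen from above, stop at 1.50; a spring turns it back when let go (about 0.13 N m at the stop). The key has about 0.2 rad of play in it: it reaches the stop when the key itself is turned about 1.7 rad
- key_stand: grey plastic block 124 x 46 mm, 36 mm high on a 5 mm flange 140 x 62 mm; fixed; origin under its centre, x along its length. Three slots in a row along x at -40, 0 and +40 mm, each 23 mm along x and 6.5 mm across; the two keys stand in the outer two, one in each, blade down
- round_key: the limiter's key, with a round black head, 45 g. Origin at the centre of the underside of its collar; z up through the head, x along its flat side, y through its thickness. Collar 24 x 13 mm, z 0 to 4 mm; head a disc of 34 mm diameter, 9 mm thick, centred at z = 21.5 mm. In the stand the collar rests on the block's top at 36 mm height
- key_grip (a point): point in the key's head 26 mm above its origin, where it can be gripped across the 9 mm thickness; axes as the key's
- key_tip (a point): end of the key's blade, 28 mm below its origin. Under the collar a round neck of 5 mm diameter runs to 8 mm below the origin, then the steel blade, 16 mm wide (x) and 4.5 mm thick (y), its last 3.5 mm tapered to 12 x 1.4 mm
- square_key: another key with a square black head, 32 mm wide; same axes and origin; belongs to something else and stays where it is (its blade is too wide for the keyway)
- buffer_bottle: small clear bottle with blue cap, 56 mm diameter, 103 mm high; origin under its centre; a bystander
- column_2: steel separation column lying on the bench, 132 mm long, 15 mm thick; origin under its centre; a bystander
- cap_gl45: loose blue bottle cap, 54 mm diameter, 20 mm high; origin under its centre; a bystander
Mind the look-alikes: they are no part of the job. Leave any purple look-alike of the round_key alone. What is shaped like the square_key but blue is not meant.

How it is judged:
On the way, in this order (a step that is already met when the one before it is completed fails the run):
1. the knob's pointer stands at the marker tab (within 6 degrees), the knob let go and the key not yet touched (distance between dial_pointer and tab_mark below 0.003 m and contact force between the fingers and limiter below 0.1 N and distance of round_key from where it was at the start of the episode below 0.02 m), for 0.2 s.
2. the round-headed key is fully home in the key switch, not yet turned (distance between round_key and lock_mouth below 0.0045 m and z of round_key in the frame of lock_mouth below 0.0028 m and value of joint lock below 0.5 rad), for 0.1 s.
At the end, for the whole second after the job is handed in: the knob points at the tab (6 degrees); the round-headed key is home, its collar within 3 mm of the face, and the switch is turned at least 1.2 rad (69 degrees) against its spring, the fingers gripping the key (over 2 N) through the last second; the square-headed key is in its stand (value of joint lock above 1.2 rad and distance between round_key and lock_mouth below 0.0045 m and z of round_key in the frame of lock_mouth below 0.0028 m and angle between the z axis of round_key and the z axis of lock_mouth, either way round below 0.15 rad and contact force between the fingers and round_key above 2 N and distance between dial_pointer and tab_mark below 0.003 m and distance between square_key and key_stand below 0.07 m); the arm keeps its last pose, push and grip.
It fails at once if the square-headed key is pulled from its slot or pushed over (moved 15 mm) (distance of square_key from where it was at the start of the episode above 0.015 m).
It fails at once if the bottle is moved 30 mm (distance of buffer_bottle from where it was at the start of the episode above 0.03 m).
It fails at once if the column is moved 30 mm (distance of column_2 from where it was at the start of the episode above 0.03 m).
It fails at once if the cap is moved 30 mm (distance of cap_gl45 from where it was at the start of the episode above 0.03 m).
It fails at once if the key is forced: it presses on a pin with more than 55 N (contact force between round_key and upper_pin above 55 N or contact force between round_key and lower_pin above 55 N).
It also fails if it takes over 67 s, if anything falls off the work surface, if the arm or the gripper's body presses on something with over 40 N, if the wrist force passes 120 N, or if a joint passes its speed limit or range.

## Working session

There is one attempt and no reset: what is moved stays moved. The work goes in short steps, Python scripts to look and compute and a tool call to move; the robot and the scene stay as the last step left them, time stands still between calls to the robot, and variables do not carry over. Pictures are saved under pics/ and viewed, about 8 in all and at most 12, crops included, and the job is handed in when it is done.

Besides the shell and the picture viewer there is one more tool, called after "Call:" by a JSON object that holds its "api" and its "payload". send_rows: Moves the arm, as the interface text tells. Its arguments: {"type":"object","properties":{"commands":{"type":"array","items":{"type":"object","properties":{"delta_pos":{"type":"array","items":{"type":"number"}},"yaw":{"type":"number"}}}},"grip":{"type":"number"},"force":{"type":"number"}},"required":["commands"]}

```bash
mkdir -p pics
cat > h.py <<'E'
import numpy as np, cv2
from station import manip
def ray(n,u,v):
    c=manip.get_calibration(n);T=np.array(c["world_to_cam"]);R=T[:3,:3];t=T[:3,3]
    return -R.T@t, R.T@np.array([(u-c["cx"])/c["fx"],(v-c["cy"])/c["fy"],1])
def atz(n,u,v,z):
    o,d=ray(n,u,v); return o+d*(z-o[2])/d[2]
def proj(n,p):
    c=manip.get_calibration(n);T=np.array(c["world_to_cam"]);q=T[:3,:3]@np.array(p)+T[:3,3]
    return np.array([c["fx"]*q[0]/q[2]+c["cx"],c["fy"]*q[1]/q[2]+c["cy"]])
def tri(a,b):
    A=0;B=0
    for n,u,v in (a,b):
        o,d=ray(n,u,v);d=d/np.linalg.norm(d);P=np.eye(3)-np.outer(d,d);A=A+P;B=B+P@o
    return np.linalg.solve(A,B)
E
python3 - <<'E'
from h import *
a=manip.snapshot("top");b=manip.snapshot("side")
cv2.imwrite("pics/top0.png",a);cv2.imwrite("pics/side0.png",b)
for n in("top","side"):
    c=manip.get_calibration(n);print(n,c["fx"],ray(n,256,192))
print(manip.sense())
E
```

```text
top 434.61420712032395 (array([0.34732538, 0.10115387, 0.96648994]), array([ 0.18734445, -0.02976068, -0.98190886]))
side 435.5651077530275 (array([ 0.03620674, -0.63076563,  0.60754335]), array([ 0.47407857,  0.71697157, -0.51111477]))
{'t': 0.1, 'q': array([ 1.01549316e+00,  5.28343034e-01,  1.43379686e+00, -3.58539643e-05,
        1.18137940e+00, -1.78511610e-01]), 'qd': array([ 7.24293848e-05, -2.56526281e-03, -2.37212204e-03,  1.57322328e-03,
       -7.66918619e-04,  9.24267739e-05]), 'tau': array([-6.83048711e-04, -4.43307602e+01, -1.78586501e+01, -2.64012378e-04,
        3.88094079e-03,  4.12374527e-05]), 'tcp_pos': array([0.22960265, 0.5806    , 0.23044278]), 'tool_rot': array([ 1.87276514e-01,  9.82306764e-01, -9.05150295e-04, -3.30097567e-04]), 'force': array([ 0.10594532, -0.81648908,  0.11842573]), 'ft_torque': array([ 0.00934969,  0.05352661, -0.05089416]), 'finger_gap': 0.995550363555505}
```

View pics/top0.png

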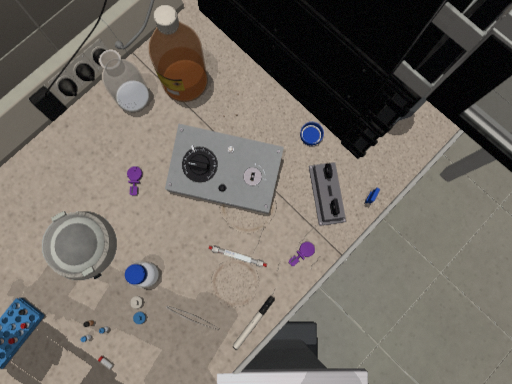

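View pics/side0.png

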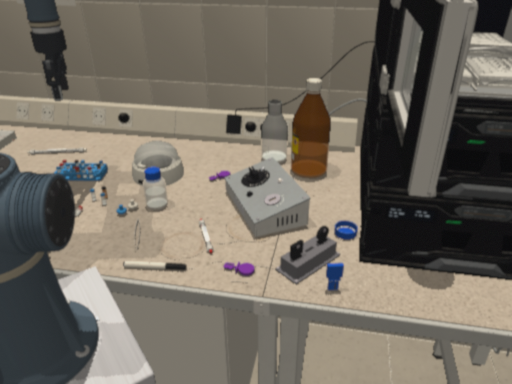

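Run:
```python
from h import *
a=cv2.imread("pics/top0.png");b=cv2.imread("pics/side0.png")
cv2.imwrite("pics/c1.png",cv2.resize(a[115:235,160:360],None,fx=4,fy=4,interpolation=cv2.INTER_CUBIC))
cv2.imwrite("pics/c2.png",cv2.resize(b[155:285,215:355],None,fx=4.5,fy=4.5,interpolation=cv2.INTER_CUBIC))
```

```text
(no output)
```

View pics/c1.png

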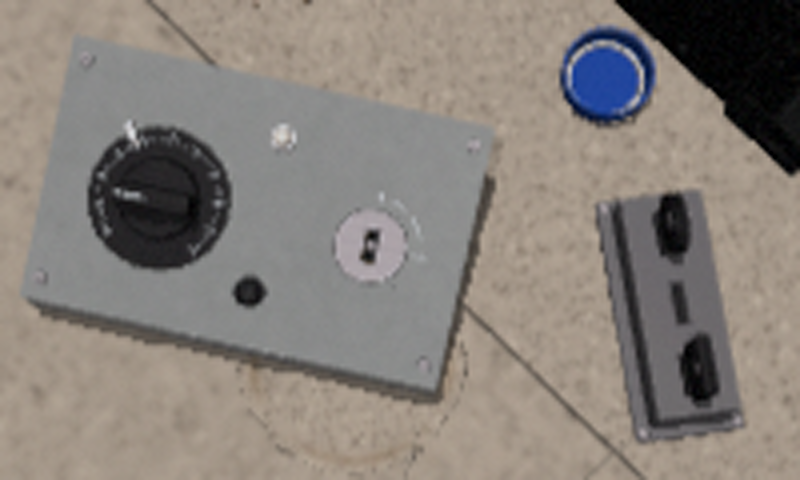

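View pics/c2.png

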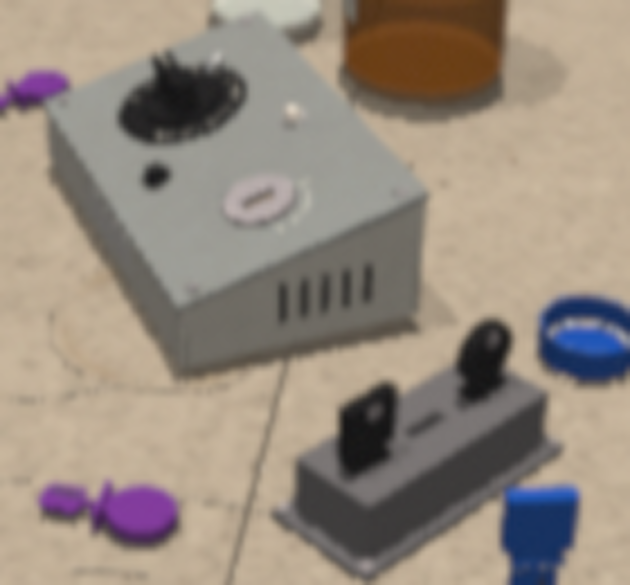

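```bash
cat > fit.py <<'E'
from h import *
from scipy.optimize import least_squares
C1=lambda p:("top",160+p[0]/4-.375,115+p[1]/4-.375)
C2=lambda p:("side",215+p[0]/4.5-.39,155+p[1]/4.5-.39)
def world(par,P):
    c,s=np.cos(par[2]),np.sin(par[2]);return np.array([par[0]+c*P[0]-s*P[1],par[1]+s*P[0]+c*P[1],P[2]])
def fit(obs,x0):
    f=lambda q:np.concatenate([proj(o[0],world(q,P))-o[1:] for o,P in obs])
    r=least_squares(f,x0,loss="soft_l1");print(r.x,np.round(r.fun,1));return r.x
E
python3 - <<'E'
from fit import *
bl,br,fl,fr=(.0675,.115,.08),(.0675,-.115,.08),(-.0675,.115,.044),(-.0675,-.115,.044)
obs=[(C1(p),P) for p,P in zip([(75,37),(494,128),(25,297),(436,390)],[bl,br,fl,fr])]+[(C2(p),P) for p,P in zip([(258,12),(427,193),(47,98),(180,303)],[bl,br,fl,fr])]
m=atz(*C1((260,215)),.06);print(m)
u=atz(*C1((75,37)),.08)-atz(*C1((25,297)),.044)
con=fit(obs,[m[0],m[1],np.arctan2(u[1],u[0])])
lt=tri(C1((370,245)),C2((261,199)));print("lock tri",lt)
kt=tri(C1((159,197)),C2((183,103)));print("knob tri",kt)
def loc(p):
    c,s=np.cos(con[2]),np.sin(con[2]);d=p-[con[0],con[1],0];return np.array([c*d[0]+s*d[1],-s*d[0]+c*d[1],d[2]])
print("local lock",loc(lt),"knob",loc(kt))
# ends of bar etc. top view at panel height
def onplane(p,h):  # ray hits plane h above panel
    o,d=ray(*p);o=loc(o);c,s=np.cos(con[2]),np.sin(con[2]);d=np.array([c*d[0]+s*d[1],-s*d[0]+c*d[1],d[2]])
    n=np.array([-np.sin(.2618),0,np.cos(.2618)]);p0=np.array([0,0,.062])+n*h
    return o+d*(n@(p0-o))/(n@d)
def pc(q): return np.round([q[0]/np.cos(.2618)*1e3,q[1]*1e3],1)  # slope coords mm
for nm,p,h in[("lock",C1((370,245)),.004),("lockS",C2((261,199)),.004),("knobdisc",C1((159,197)),.001),("knobdiscS",C2((183,103)),.001),("ptr out",C1((112,194)),.0265),("ptr in",C1((143,199)),.0265),("bar end",C1((193,207)),.0265),("tab out",C1((127,123)),.006),("tab nose",C1((138,147)),.004)]:
    print(nm,pc(onplane(p,h)))
# stand: block top corners & keys
ob=[(C1((622,203)),(.062,.023,.036)),(C1((699,190)),(.062,-.023,.036)),(C1((655,425)),(-.062,.023,.036)),(C2((298,470)),(-.062,.023,.036)),(C2((546,393)),(.062,-.023,.036)),(C2((372,500)),(-.062,-.023,.036))]
a=atz(*C1((660,205)),.036);b=atz(*C1((690,420)),.036);m=(a+b)/2;print(a,b)
st=fit(ob,[m[0],m[1],np.arctan2(a[1]-b[1],a[0]-b[0])])
for P in [(.04,0,.062),(-.04,0,.062),(.04,0,.036),(0,0,.036)]:
    w=world(st,P);print(P,w,(proj("top",w)-[160,115])*4,(proj("side",w)-[215,155])*4.5)
E
```

```text
[0.57191972 0.14062286 0.06      ]
[ 0.57250506  0.14309456 -0.22722118] [-0.4  0.3  0.1  1.  -1.3 -1.   0.1 -0.7 -0.2 -0.   0.2  0.8 -0.   1.
  0.4  1.2]
lock tri [0.55437642 0.08178476 0.06499978]
knob tri [0.58054203 0.19464963 0.06341024]
local lock [-0.00385134 -0.06381776  0.06499978] knob [-0.00378347  0.05204041  0.06341024]
lock [ -4.1 -63.8]
lockS [ -3.9 -64. ]
knobdisc [-3.2 52.1]
knobdiscS [-3.6 54.2]
ptr out [-12.9  72.5]
ptr in [-11.9  56.1]
bar end [-10.2  29.7]
tab out [30.3 76.3]
tab nose [19.7 68.3]
[ 0.58359736 -0.07953587  0.036     ] [ 0.46387401 -0.09126826  0.036     ]
[ 0.52733084 -0.08835199  0.15315256] [-1.  -0.2  0.   0.   1.3 -0.6 -0.5 -1.7  0.3  0.3 -0.5  2.5]
(0.04, 0, 0.062) [ 0.56686264 -0.08224981  0.062     ] [673.60085338 221.8057509 ] [482.65098538 346.05437308]
(-0.04, 0, 0.062) [ 0.48779904 -0.09445417  0.062     ] [702.50643054 367.29409668] [366.57938502 417.74204358]
(0.04, 0, 0.036) [ 0.56686264 -0.08224981  0.036     ] [664.54339114 232.92489941] [478.70551838 390.24254028]
(0, 0, 0.036) [ 0.52733084 -0.08835199  0.036     ] [678.42073028 303.22745823] [422.88949825 425.78020429]
```

Run:
```python
from h import *
for p in [(362,262),(362,235),(380,268)]: print("side z0",atz("side",*p,0))
for p in [(350,155),(365,157),(410,110)]:
  for z in (0,.2,.4): print("top",p,z,atz("top",*p,z)[:2])
print("bottle",atz("top",180,85,0.1),"cap",atz("top",311,133,.02),"clear",atz("top",130,95,.1))
```

```text
side z0 [ 0.62526506 -0.15080657  0.        ]
side z0 [ 0.69596929 -0.08127308  0.        ]
side z0 [ 0.64250884 -0.18595988  0.        ]
top (350, 155) 0 [ 0.61870828 -0.14652864]
top (350, 155) 0.2 [ 0.56254983 -0.09527461]
top (350, 155) 0.4 [ 0.50639138 -0.04402059]
top (365, 157) 0 [ 0.61394271 -0.18122272]
top (365, 157) 0.2 [ 0.55877042 -0.12278929]
top (365, 157) 0.4 [ 0.50359812 -0.06435587]
top (410, 110) 0 [ 0.72949563 -0.29527651]
top (410, 110) 0.2 [ 0.65041147 -0.21324143]
top (410, 110) 0.4 [ 0.5713273  -0.13120635]
bottle [0.74448479 0.23501772 0.1       ] cap [ 0.66512071 -0.05429609  0.02      ] clear [0.72136156 0.33951514 0.1       ]
```

Call:
{"api": "send_rows", "payload": {"commands": [{"delta_pos":[3.8,-4.2,0],"yaw":-0.17},{"delta_pos":[3.8,-4.2,0],"yaw":-0.17},{"delta_pos":[3.8,-4.2,0],"yaw":-0.17},{"delta_pos":[3.8,-4.2,0],"yaw":-0.17},{"delta_pos":[3.8,-4.2,0],"yaw":-0.17},{"delta_pos":[3.8,-4.2,0],"yaw":-0.17},{"delta_pos":[3.8,-4.2,0],"yaw":-0.17},{"delta_pos":[3.8,-4.2,0],"yaw":-0.17}], "grip": 0.3, "force": 20}}

```text
t: 1.1
tcp_pos: [0.5368, 0.2363, 0.2271]
tool_rot: [0.775, 0.632, -0.002, -0.002]
force: [-0.8, 0.1, 0.1]
finger_gap: 0.35
```

Call:
{"api": "send_rows", "payload": {"commands": [{"delta_pos":[2.0,-2.0,-1.5],"yaw":0.035},{"delta_pos":[2.0,-2.0,-1.5]},{"delta_pos":[0,0,-3]},{"delta_pos":[0,0,-3]},{"delta_pos":[0,0,-2]},{"delta_pos":[0,0,0]}]}}

```text
validation failed for argument at $.co...
```

Run:
```python
from h import *
s=manip.sense();print(s["tcp_pos"],s["tool_rot"])
b=manip.snapshot("side");a=manip.snapshot("top")
cv2.imwrite("pics/c3.png",np.hstack([cv2.resize(b[120:240,205:305],(400,480),interpolation=cv2.INTER_CUBIC),cv2.resize(a[115:235,155:255],(400,480),interpolation=cv2.INTER_CUBIC)]))
```

```text
[0.53677517 0.23633886 0.22713065] [ 0.77469249  0.63233211 -0.00156556 -0.00228185]
```

View pics/c3.png

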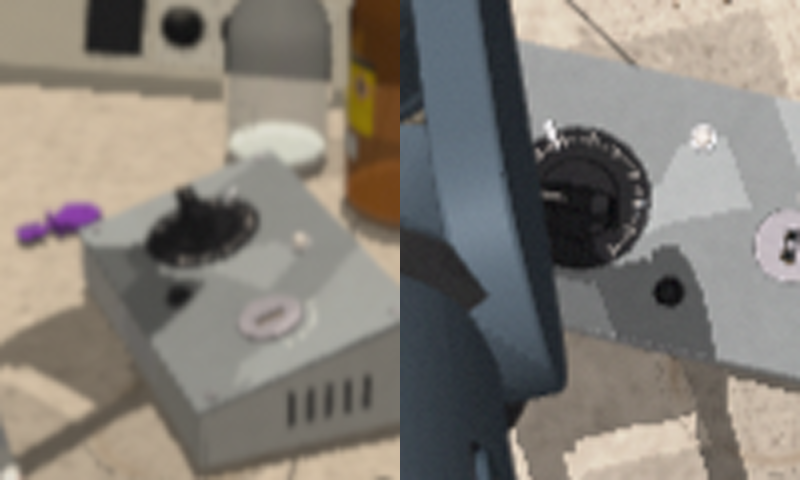

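The picture (side crop left, top crop right) shows the arm has not moved over the knob yet. The call was refused because `yaw` was missing, so I'm resending it.

Call:
{"api": "send_rows", "payload": {"commands": [{"delta_pos":[2.0,-2.0,-1.5],"yaw":0.035},{"delta_pos":[2.0,-2.0,-1.5],"yaw":0},{"delta_pos":[0,0,-3],"yaw":0},{"delta_pos":[0,0,-3],"yaw":0},{"delta_pos":[0,0,-2],"yaw":0},{"delta_pos":[0,0,0],"yaw":0}]}}

```text
t: 1.95
tcp_pos: [0.5781, 0.1939, 0.1123]
tool_rot: [0.762, 0.647, -0.002, -0.003]
force: [-0.6, 0.2, -0.3]
finger_gap: 0.347
```

Call:
{"api": "send_rows", "payload": {"commands": [{"delta_pos":[-0.15,0.22,-1.0],"yaw":0},{"delta_pos":[0,0,-1.0],"yaw":0},{"delta_pos":[0,0,-1.0],"yaw":0},{"delta_pos":[0,0,-0.6],"yaw":0},{"delta_pos":[0,0,0],"yaw":0}]}}

```text
t: 2.58
tcp_pos: [0.5772, 0.1974, 0.0761]
tool_rot: [0.762, 0.648, -0.001, -0.002]
force: [0.6, 0.5, -0.5]
finger_gap: 0.349
```

Run:
```python
from h import *
b=manip.snapshot("side")
cv2.imwrite("pics/c4.png",cv2.resize(b[120:240,205:305],(600,720)[:2],interpolation=cv2.INTER_CUBIC)[0:600])
```

```text
(no output)
```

View pics/c4.png

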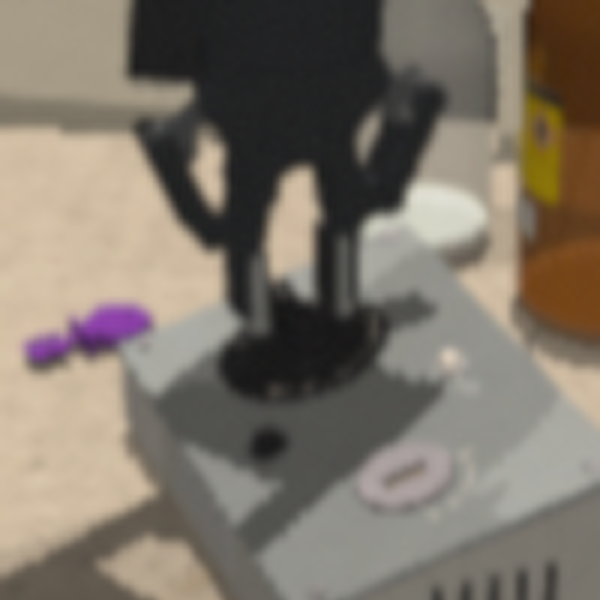

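The fingers stand either side of the knob's bar (around 260,300 and 340,290) and nothing is touching yet. Closing now.

Call:
{"api": "send_rows", "payload": {"commands": [{"delta_pos":[0,0,0],"yaw":0},{"delta_pos":[0,0,0],"yaw":0},{"delta_pos":[0,0,0],"yaw":0},{"delta_pos":[0,0,0],"yaw":0}], "grip": 1}}

```text
t: 3.12
tcp_pos: [0.5762, 0.1976, 0.0767]
tool_rot: [0.762, 0.648, -0.001, -0.003]
force: [-0.2, 0.5, -0.5]
finger_gap: 0.154
```

Call:
{"api": "send_rows", "payload": {"commands": [{"delta_pos":[0,0,0],"yaw":-0.1},{"delta_pos":[0,0,0],"yaw":-0.12},{"delta_pos":[0,0,0],"yaw":-0.12},{"delta_pos":[0,0,0],"yaw":-0.12},{"delta_pos":[0,0,0],"yaw":-0.12},{"delta_pos":[0,0,0],"yaw":-0.12},{"delta_pos":[0,0,0],"yaw":-0.12},{"delta_pos":[0,0,0],"yaw":-0.1}]}}

```text
t: 4.12
tcp_pos: [0.5765, 0.1968, 0.0778]
tool_rot: [0.973, 0.229, -0.0, -0.002]
force: [-0.9, 0.8, -0.6]
finger_gap: 0.143
```

Call:
{"api": "send_rows", "payload": {"commands": [{"delta_pos":[0,0,0],"yaw":-0.07},{"delta_pos":[0,0,0],"yaw":-0.01},{"delta_pos":[0,0,0],"yaw":0}]}}

```text
t: 4.5
tcp_pos: [0.5764, 0.1967, 0.0779]
tool_rot: [0.982, 0.189, 0.0, -0.002]
force: [-1.0, 0.3, -1.0]
finger_gap: 0.141
```

Call:
{"api": "send_rows", "payload": {"commands": [{"delta_pos":[0,0,0],"yaw":0},{"delta_pos":[0,0,0],"yaw":0},{"delta_pos":[0,0,2],"yaw":0},{"delta_pos":[0,0,3],"yaw":0},{"delta_pos":[0,0,5],"yaw":0},{"delta_pos":[0,-5,3],"yaw":0},{"delta_pos":[0,-6,0],"yaw":0.18},{"delta_pos":[-3,-6,0],"yaw":0.18},{"delta_pos":[-4,-6,0],"yaw":0.18},{"delta_pos":[0,0,0],"yaw":0.18}], "grip": 0.3}}

```text
t: 5.75
tcp_pos: [0.5209, -0.0173, 0.2135]
tool_rot: [0.854, 0.52, 0.005, 0.001]
force: [1.0, 0.1, 1.0]
finger_gap: 0.352
```

Run:
```python
from h import *
a=manip.snapshot("top");b=manip.snapshot("side");s=manip.sense();print(s["t"],s["tcp_pos"],s["tool_rot"])
cv2.imwrite("pics/c5.png",np.hstack([cv2.resize(b[155:215,230:290],(400,400),interpolation=cv2.INTER_CUBIC),cv2.resize(a[140:190,175:225],(400,400),interpolation=cv2.INTER_CUBIC)]))
```

```text
5.85 [ 0.5227966  -0.01557852  0.21373601] [0.8554275  0.51789016 0.00568521 0.00111817]
```

View pics/c5.png

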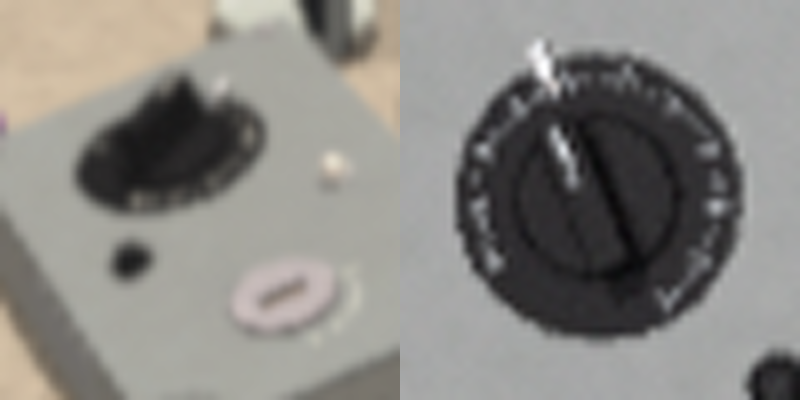

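```bash
cat >> fit.py <<'E'
con=[0.5725,0.1431,-0.2272];A=np.radians(15);n=np.array([-np.sin(A),0,np.cos(A)])
Rz=np.array([[np.cos(con[2]),-np.sin(con[2]),0],[np.sin(con[2]),np.cos(con[2]),0],[0,0,1]])
def pan(p,h):
    o,d=ray(*p);o=Rz.T@(o-[con[0],con[1],0]);d=Rz.T@d;p0=np.array([0,0,.062])+n*h
    q=o+d*(n@(p0-o))/(n@d)-p0;return np.array([q[0]*np.cos(A)+q[2]*np.sin(A),q[1]])*1e3
def panw(s,y,h): return Rz@(np.array([s*np.cos(A),y,.062+s*np.sin(A)])+n*h)+[con[0],con[1],0]
E
python3 - <<'E'
from fit import *
C=lambda u,v:("top",175+(u-400)/8-.44,140+v/8-.44)
c=pan(C(600,195),.001);cs=pan(C(601,194),.006);print("disc",c,cs)
ctr=np.array([-3.1,52.3])
for nm,p,h in[("lin out",C(554,127),.0265),("lin in",C(576,186),.0265),("tab out",C(538,43),.006),("nose",C(554,92),.004),("barback",C(612,270),.0265)]:
    q=pan(p,h);d=q-cs;print(nm,q,np.hypot(*d),np.degrees(np.arctan2(d[1],d[0])))
q=pan(C(554,127),.0265)-pan(C(576,186),.0265);print("line",np.degrees(np.arctan2(q[1],q[0])))
for d in(28.5,34,40):
    w=panw(*(cs/1e3+np.array([np.cos(np.radians(d)),np.sin(np.radians(d))])*.02),.0265);v=panw(*(cs/1e3),.0265)
    print(d,(proj("top",w)-[175,140]+.44)*8+[400,0],(proj("top",v)-[175,140]+.44)*8+[400,0])
E
```

```text
disc [-2.92274163 51.70839762] [-2.42000412 50.73074655]
lin out [12.64779013 63.22677519] 19.57521789298061 39.6696089178705
lin in [-1.0663945  54.38446564] 3.8963986228853797 69.67161875640535
tab out [33.04414397 75.60434245] 43.317451136100885 35.04478281961511
nose [21.27046981 69.04938794] 29.9468057931798 37.712961816714305
barback [-20.35903679  40.57788833] 20.61284607007942 -150.49167325754962
line 32.81216197010321
28.5 [567.06891542 120.03655939] [588.56420729 194.15669854]
34 [560.12787548 122.40690762] [588.56420729 194.15669854]
40 [552.85861195 125.74525689] [588.56420729 194.15669854]
```

The pointer is within about 2° of the tab: line at about 33–34°, tab at about 34–35°. Next is the key.

Call:
{"api": "send_rows", "payload": {"commands": [{"delta_pos":[0.4,-0.6,0],"yaw":0.186},{"delta_pos":[0.4,-0.6,0],"yaw":0.186},{"delta_pos":[0.4,-0.6,0],"yaw":0.186},{"delta_pos":[0.4,-0.6,0],"yaw":0.186},{"delta_pos":[0.4,-0.6,0],"yaw":0.186},{"delta_pos":[0.4,-0.6,0],"yaw":0.186},{"delta_pos":[0.4,-0.6,0],"yaw":0.186},{"delta_pos":[0.4,-0.6,0],"yaw":0.186},{"delta_pos":[0.4,-0.6,-1],"yaw":0.186},{"delta_pos":[0.4,-0.6,-1],"yaw":0.186}]}}

```text
t: 7.1
tcp_pos: [0.5701, -0.0702, 0.1948]
tool_rot: [0.087, 0.996, 0.006, -0.001]
force: [0.2, 0.6, -0.4]
finger_gap: 0.35
```

Call:
{"api": "send_rows", "payload": {"commands": [{"delta_pos":[-0.2,-0.6,-2],"yaw":0.16},{"delta_pos":[-0.1,-0.6,-2.5],"yaw":0.165},{"delta_pos":[0,0,-2.5],"yaw":0},{"delta_pos":[0,0,-1],"yaw":0},{"delta_pos":[0,0,0],"yaw":0}]}}

```text
t: 7.72
tcp_pos: [0.5709, -0.0796, 0.1125]
tool_rot: [-0.077, 0.997, 0.005, -0.0]
force: [1.0, -0.3, 0.9]
finger_gap: 0.351
```

Run:
```python
from h import *
b=manip.snapshot("side");s=manip.sense();p=s["tcp_pos"];print(p,s["tool_rot"])
cv2.imwrite("pics/c6.png",cv2.resize(b[185:285,265:365],(600,600),interpolation=cv2.INTER_CUBIC))
for z in (p[2],.0745,.0575):print((proj("side",[p[0],p[1],z])-[265,185]+.4)*6)
```

```text
[ 0.57120351 -0.07974643  0.11304424] [-7.66232159e-02  9.97048004e-01  4.90459601e-03  3.23779419e-04]
[361.41367941 155.90314277]
[353.15236413 247.45993501]
[349.61943462 286.61395369]
```

View pics/c6.png

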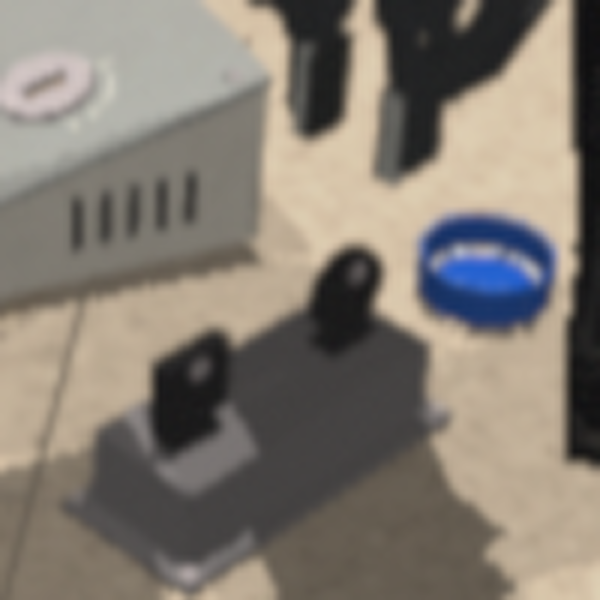

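Call:
{"api": "send_rows", "payload": {"commands": [{"delta_pos":[-0.4,-0.22,-1],"yaw":0},{"delta_pos":[0,0,-1.5],"yaw":0},{"delta_pos":[0,0,-1.5],"yaw":0},{"delta_pos":[0,0,-1.5],"yaw":0},{"delta_pos":[0,0,-0.8],"yaw":0},{"delta_pos":[0,0,0],"yaw":0}]}}

```text
t: 8.52
tcp_pos: [0.5678, -0.0822, 0.0469]
tool_rot: [-0.076, 0.997, 0.004, 0.002]
force: [0.1, 0.2, 0.3]
finger_gap: 0.348
```

Call:
{"api": "send_rows", "payload": {"commands": [{"delta_pos":[0,0,0],"yaw":0},{"delta_pos":[0,0,0],"yaw":0},{"delta_pos":[0,0,0],"yaw":0},{"delta_pos":[0,0,0],"yaw":0},{"delta_pos":[0,0,0],"yaw":0}], "grip": 1, "force": 30}}

```text
t: 9.15
tcp_pos: [0.5688, -0.0825, 0.0482]
tool_rot: [-0.076, 0.997, 0.004, 0.003]
force: [0.8, 0.1, -0.5]
finger_gap: 0.098
```

Run:
```python
from fit import *
for p in (C1((370,245)),C2((261,199))): print(pan(p,.004))
m=panw(-.003,-.064,.004);nw=Rz@n;print("mouth",m,"n",nw)
print("x",Rz@np.array([np.cos(A),0,np.sin(A)]),"y",Rz[:,1])
for nm,w in(("vert tip+6mm",m+[0,0,.006+.039]),("vert tip -6",m+[0,0,.033])): print(nm,w)
for h in(.018,.012,.006,0): print("tilt h",h,m+nw*(h+.030)-[0,0,.019])
```

```text
[ -3.05431897 -63.7925829 ]
[ -2.8552529  -64.00263317]
mouth [0.554252   0.08163066 0.06508725] n [-0.25216763  0.05829909  0.96592583]
x [ 0.94110242 -0.21757515  0.25881905] y [0.22525037 0.97430091 0.        ]
vert tip+6mm [0.554252   0.08163066 0.11008725]
vert tip -6 [0.554252   0.08163066 0.09808725]
tilt h 0.018 [0.54214795 0.08442902 0.09245169]
tilt h 0.012 [0.54366096 0.08407922 0.08665613]
tilt h 0.006 [0.54517396 0.08372943 0.08086058]
tilt h 0 [0.54668697 0.08337964 0.07506502]
```

Call:
{"api": "send_rows", "payload": {"commands": [{"delta_pos":[0,0,1],"yaw":0},{"delta_pos":[0,0,2],"yaw":0},{"delta_pos":[0,0,2],"yaw":0},{"delta_pos":[0,0,2],"yaw":0},{"delta_pos":[0,0,1.2],"yaw":0},{"delta_pos":[0,3,0],"yaw":-0.1},{"delta_pos":[0,4,0],"yaw":-0.1},{"delta_pos":[0,3,0],"yaw":-0.1},{"delta_pos":[0,2,0],"yaw":-0.08},{"delta_pos":[0,0,0],"yaw":0}]}}

```text
t: 10.4
tcp_pos: [0.5688, 0.0399, 0.1371]
tool_rot: [0.12, 0.993, 0.002, 0.005]
force: [-0.3, -0.1, -0.2]
finger_gap: 0.097
```

Call:
{"api": "send_rows", "payload": {"commands": [{"delta_pos":[-0.7,2,-0.5],"yaw":0.014},{"delta_pos":[-0.7,2,-0.5],"yaw":0},{"delta_pos":[0,0,-0.5],"yaw":0},{"delta_pos":[0,0,0],"yaw":0}]}}

```text
t: 10.9
tcp_pos: [0.5532, 0.0811, 0.1208]
tool_rot: [0.112, 0.994, 0.002, 0.004]
force: [0.8, 0.1, -0.3]
finger_gap: 0.099
```

Run:
```python
from fit import *
b=manip.snapshot("side");a=manip.snapshot("top");s=manip.sense();p=s["tcp_pos"];print(s["t"],p,s["tool_rot"],s["finger_gap"])
x0,y0=225,140
cv2.imwrite("pics/c7.png",np.hstack([cv2.resize(b[y0:y0+75,x0:x0+75],(600,600),interpolation=cv2.INTER_CUBIC),cv2.resize(a[120:195,230:255],(200,600),interpolation=cv2.INTER_CUBIC)]))
f=lambda w:np.round((proj("side",w)-[x0,y0]+.44)*8)
print("tcp",f(p),"tip",f(p-[0,0,.039]),"mouth",f([.55425,.08163,.0651]),"collar",f(p-[0,0,.011]))
c,s_=np.cos(1.344-np.pi/2),np.sin(1.344-np.pi/2)
for k in(-.006,.006): print("tipcorner",k,f(p-[0,0,.039]+np.array([c*k,s_*k,0])))
print("coords: 1mm along x",f(p+[.001*c*10,.01*s_,0])-f(p)," y",f(p+[-.01*s_,.01*c,0])-f(p))
```

```text
11.0 [0.55362631 0.08077059 0.12120003] [0.11240632 0.9936484  0.00214401 0.00480314] 0.0980118929285726
tcp [387. 311.] tip [385. 427.] mouth [384. 474.] collar [386. 344.]
tipcorner -0.006 [366. 430.]
tipcorner 0.006 [404. 423.]
coords: 1mm along x [32. -7.]  y [-13. -16.]
```

View pics/c7.png

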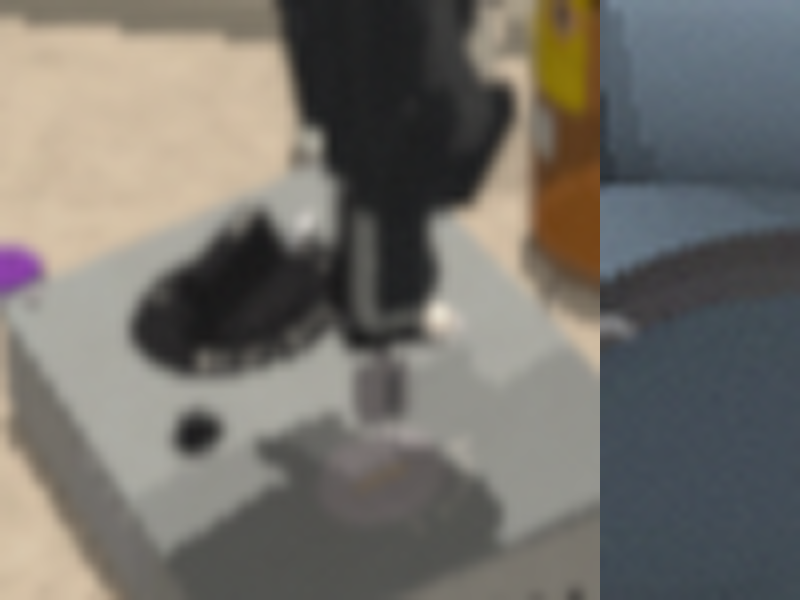

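The blade hangs at (380,390) with its tip at about (381,420), above the keyway at about (384,478). It lies about 1 mm toward −x from the TCP line. I'll correct that and start in slowly.

Call:
{"api": "send_rows", "payload": {"commands": [{"delta_pos":[0.18,0.06,-0.3],"yaw":0},{"delta_pos":[0,0,-0.4],"yaw":0},{"delta_pos":[0,0,-0.4],"yaw":0},{"delta_pos":[0,0,-0.2],"yaw":0},{"delta_pos":[0,0,-0.2],"yaw":0},{"delta_pos":[0,0,-0.2],"yaw":0}]}}

```text
t: 11.75
tcp_pos: [0.557, 0.08, 0.1051]
tool_rot: [0.113, 0.994, 0.002, 0.006]
force: [-3.6, 0.4, 17.2]
finger_gap: 0.099
```

Call:
{"api": "send_rows", "payload": {"commands": [{"delta_pos":[0,0,0.3],"yaw":0},{"delta_pos":[0,0,0.1],"yaw":0},{"delta_pos":[0,0,0],"yaw":0}]}}

```text
t: 12.12
tcp_pos: [0.5571, 0.0801, 0.1095]
tool_rot: [0.113, 0.994, 0.002, 0.006]
force: [0.3, -0.2, -1.1]
finger_gap: 0.096
```

Run:
```python
from fit import *
ps=[]
for i in range(4):
    b=manip.snapshot("side");s=manip.sense();ps.append(s["tcp_pos"])
print(np.round(ps,4),s["force"],s["tool_rot"])
p=np.mean(ps,0)
x0,y0=235,170
cv2.imwrite("pics/c8.png",cv2.resize(b[y0:y0+50,x0:x0+50],(600,600),interpolation=cv2.INTER_LANCZOS4))
f=lambda w:np.round((proj("side",w)-[x0,y0]+.44)*12)
print("tcp",f(p),"tip",f(p-[0,0,.039]),"mouth",f([.55425,.08163,.0651]),"collar",f(p-[0,0,.011]))
c,s_=np.cos(1.344-np.pi/2),np.sin(1.344-np.pi/2)
for k in(-.006,.006): print("tipcorner",k,f(p-[0,0,.039]+np.array([c*k,s_*k,0])))
for k in(-.009,.009): print("slot end",k,f(panw(-.003+k,-.064,.004)))
print("10mm along x",f(p+[.01*c,.01*s_,0])-f(p)," y",f(p+[-.01*s_,.01*c,0])-f(p))
```

```text
[[0.5571 0.0801 0.1094]
 [0.5571 0.0801 0.1094]
 [0.557  0.0801 0.1094]
 [0.557  0.0801 0.1093]] [ 0.06895587 -0.05199864  0.06008021] [0.11323884 0.99354635 0.00208682 0.00618538]
tcp [476. 156.] tip [472. 328.] mouth [456. 352.] collar [475. 205.]
tipcorner -0.006 [444. 334.]
tipcorner 0.006 [500. 322.]
slot end -0.009 [415. 370.]
slot end 0.009 [497. 333.]
10mm along x [47. -9.]  y [-20. -24.]
```

View pics/c8.png

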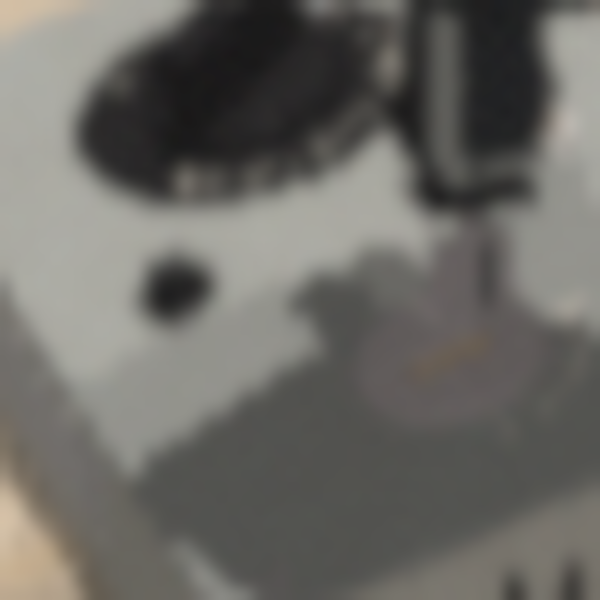

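Call:
{"api": "send_rows", "payload": {"commands": [{"delta_pos":[-0.37,0.1,0],"yaw":0},{"delta_pos":[0,0,0],"yaw":0}]}}

```text
t: 12.58
tcp_pos: [0.5528, 0.0812, 0.109]
tool_rot: [0.113, 0.994, 0.002, 0.006]
force: [-0.3, -0.4, -0.0]
finger_gap: 0.096
```

Call:
{"api": "send_rows", "payload": {"commands": [{"delta_pos":[0,0,-0.25],"yaw":0},{"delta_pos":[0,0,-0.15],"yaw":0},{"delta_pos":[0,0,-0.15],"yaw":0},{"delta_pos":[0,0,-0.15],"yaw":0}]}}

```text
t: 13.08
tcp_pos: [0.5529, 0.0812, 0.1015]
tool_rot: [0.113, 0.994, 0.002, 0.006]
force: [-0.0, -0.2, -0.2]
finger_gap: 0.096
```

No contact force below the height where it stalled before, so the tip is in the keyway.

Call:
{"api": "send_rows", "payload": {"commands": [{"delta_pos":[0,0,-0.12],"yaw":0},{"delta_pos":[0,0,-0.12],"yaw":0},{"delta_pos":[0,0,-0.12],"yaw":0}]}}

```text
t: 13.45
tcp_pos: [0.553, 0.0812, 0.0976]
tool_rot: [0.113, 0.994, 0.002, 0.006]
force: [-0.4, -0.5, -0.4]
finger_gap: 0.098
```

Call:
{"api": "send_rows", "payload": {"commands": [{"delta_pos":[-0.21,0.05,-0.03],"yaw":0},{"delta_pos":[-0.21,0.05,-0.03],"yaw":0},{"delta_pos":[-0.21,0.05,-0.03],"yaw":0}]}}

```text
t: 13.82
tcp_pos: [0.5507, 0.082, 0.098]
tool_rot: [0.113, 0.994, 0.002, 0.011]
force: [2.9, -1.4, 1.1]
finger_gap: 0.095
```

Call:
{"api": "send_rows", "payload": {"commands": [{"delta_pos":[-0.5,0.12,0],"yaw":0},{"delta_pos":[-0.5,0.12,0],"yaw":0},{"delta_pos":[-0.5,0.12,0],"yaw":0}], "force": 20}}

```text
t: 14.2
tcp_pos: [0.5449, 0.0843, 0.1007]
tool_rot: [0.113, 0.993, 0.002, 0.022]
force: [1.0, -0.9, 3.5]
finger_gap: 0.095
```

Call:
{"api": "send_rows", "payload": {"commands": [{"delta_pos":[-0.5,0.1,-0.3],"yaw":0},{"delta_pos":[-0.3,0.05,-0.3],"yaw":0},{"delta_pos":[0,0,-0.2],"yaw":0}]}}

```text
t: 14.58
tcp_pos: [0.5418, 0.0851, 0.1003]
tool_rot: [0.113, 0.993, 0.002, 0.03]
force: [-3.0, -1.1, 12.2]
finger_gap: 0.098
```

Run:
```python
from fit import *
from scipy.spatial.transform import Rotation as R
b=manip.snapshot("side");s=manip.sense();p=s["tcp_pos"];M=R.from_quat(s["tool_rot"]).as_matrix();print(p,s["force"],"tool z",M[:,2],"yaw",np.arctan2(M[1,1],M[0,1]))
x0,y0=235,165
cv2.imwrite("pics/c9.png",cv2.resize(b[y0:y0+50,x0:x0+50],(600,600),interpolation=cv2.INTER_LANCZOS4))
f=lambda w:np.round((proj("side",w)-[x0,y0]+.44)*12)
m=np.array([.554,.0815,.0651]);nw=Rz@n
print("mouth",f(m),"axis30",f(m+nw*.03),"axis60",f(m+nw*.06),"tcp",f(p),"grasp",f(p-.019*M[:,2]))
```

```text
[0.5417396  0.0851491  0.10025449] [-0.7384365  -1.43848841 14.31999365] tool z [ 0.0595371  -0.00264544 -0.99822259] yaw 1.3451098810444324
mouth [455. 412.] axis30 [421. 293.] axis60 [385. 169.] tcp [395. 268.] grasp [391. 184.]
```

View pics/c9.png

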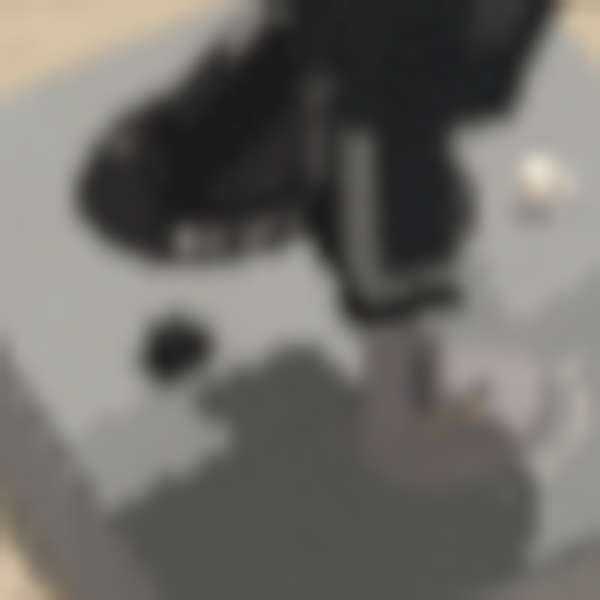

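The tip has come out of the slot and rests on the face in front of it: blade at about (395,380), slot visible at about (455,412). The tool has tilted about 3.4° in the useful direction. I'll re-enter and go deeper, then lean while pressing down.

Call:
{"api": "send_rows", "payload": {"commands": [{"delta_pos":[0,0,0.5],"yaw":0},{"delta_pos":[0.5,-0.18,0.2],"yaw":0},{"delta_pos":[0.4,-0.15,0],"yaw":0},{"delta_pos":[0,0,0],"yaw":0}]}}

```text
t: 15.12
tcp_pos: [0.5465, 0.0824, 0.1063]
tool_rot: [0.113, 0.993, 0.002, 0.025]
force: [-0.4, -0.7, -0.5]
finger_gap: 0.095
```

Call:
{"api": "send_rows", "payload": {"commands": [{"delta_pos":[0.45,-0.08,0],"yaw":0},{"delta_pos":[0,0,-0.2],"yaw":0},{"delta_pos":[0,0,-0.2],"yaw":0},{"delta_pos":[0,0,-0.15],"yaw":0}]}}

```text
t: 15.62
tcp_pos: [0.5506, 0.0816, 0.0995]
tool_rot: [0.113, 0.993, 0.002, 0.024]
force: [-0.3, 0.3, -0.4]
finger_gap: 0.097
```

Call:
{"api": "send_rows", "payload": {"commands": [{"delta_pos":[0,0,-0.15],"yaw":0},{"delta_pos":[0,0,-0.15],"yaw":0},{"delta_pos":[0,0,-0.12],"yaw":0},{"delta_pos":[0,0,-0.12],"yaw":0}]}}

```text
t: 16.12
tcp_pos: [0.5507, 0.0816, 0.0938]
tool_rot: [0.113, 0.993, 0.002, 0.024]
force: [0.6, 0.3, -1.4]
finger_gap: 0.101
```

Call:
{"api": "send_rows", "payload": {"commands": [{"delta_pos":[0,0,-0.12],"yaw":0},{"delta_pos":[0,0,-0.12],"yaw":0}]}}

```text
t: 16.38
tcp_pos: [0.5512, 0.0815, 0.0918]
tool_rot: [0.113, 0.993, 0.002, 0.025]
force: [-0.8, -1.1, 2.5]
finger_gap: 0.094
```

Call:
{"api": "send_rows", "payload": {"commands": [{"delta_pos":[-0.4,0.09,-0.05],"yaw":0},{"delta_pos":[-0.4,0.09,-0.05],"yaw":0},{"delta_pos":[-0.4,0.09,-0.05],"yaw":0},{"delta_pos":[-0.4,0.09,-0.05],"yaw":0}]}}

```text
t: 16.88
tcp_pos: [0.5491, 0.0824, 0.0932]
tool_rot: [0.112, 0.993, 0.002, 0.041]
force: [4.0, -1.5, 0.3]
finger_gap: 0.095
```

Call:
{"api": "send_rows", "payload": {"commands": [{"delta_pos":[-0.6,0.14,-0.15],"yaw":0},{"delta_pos":[-0.6,0.14,-0.15],"yaw":0},{"delta_pos":[-0.6,0.14,-0.15],"yaw":0},{"delta_pos":[-0.6,0.14,-0.15],"yaw":0}]}}

```text
t: 17.38
tcp_pos: [0.5473, 0.0838, 0.0938]
tool_rot: [0.112, 0.991, 0.001, 0.067]
force: [7.2, -3.7, -1.2]
finger_gap: 0.098
```

Call:
{"api": "send_rows", "payload": {"commands": [{"delta_pos":[-0.6,0.1,-0.15],"yaw":0},{"delta_pos":[-0.6,0.1,-0.15],"yaw":0},{"delta_pos":[-0.6,0.1,-0.15],"yaw":0},{"delta_pos":[-0.6,0.1,-0.15],"yaw":0}]}}

```text
t: 17.88
tcp_pos: [0.5456, 0.0847, 0.0945]
tool_rot: [0.112, 0.989, 0.002, 0.093]
force: [7.4, -2.2, -1.6]
finger_gap: 0.098
```

```bash
cat > st.py <<'E'
from fit import *
from scipy.spatial.transform import Rotation as R
s=manip.sense();p=s["tcp_pos"];M=R.from_quat(s["tool_rot"]).as_matrix()
L=np.stack([Rz@np.array([np.cos(A),0,np.sin(A)]),Rz[:,1],Rz@n],1)  # lock axes
m=np.array([.5540,.0815,.0651])
print("t",s["t"],"tool in lock frame: up",np.round(-L.T@M[:,2],3),"jaw",np.round(L.T@M[:,1],3))
print("TCP in lock mm",np.round(L.T@(p-m)*1e3,1),"grasp",np.round(L.T@(p-.019*M[:,2]-m)*1e3,1),"tip if aligned with tool",np.round(L.T@(p+.039*M[:,2]-m)*1e3,1))
print("F lock",np.round(L.T@s["force"],1),"T",np.round(L.T@s["ft_torque"],2),"gap",s["finger_gap"]*85)
E
python3 st.py
```

```text
t 17.875 tool in lock frame: up [ 0.077 -0.025  0.997] jaw [0.002 1.    0.025]
TCP in lock mm [-1.   1.2 30.7] grasp [ 0.5  0.7 49.6] tip if aligned with tool [-4.   2.2 -8.2]
F lock [ 7.  -0.5 -3.6] T [-0.18 -1.43 -0.01] gap 8.361946090343794
```

Call:
{"api": "send_rows", "payload": {"commands": [{"delta_pos":[-0.6,0.14,-0.2],"yaw":0},{"delta_pos":[-0.6,0.14,-0.2],"yaw":0},{"delta_pos":[-0.6,0.14,-0.2],"yaw":0},{"delta_pos":[0,0,0],"yaw":0}]}}

```text
t: 18.38
tcp_pos: [0.5448, 0.0848, 0.0947]
tool_rot: [0.111, 0.987, 0.002, 0.113]
force: [-1.3, 0.5, -1.3]
finger_gap: 0.1
```

```bash
python3 st.py
```

```text
t 18.375 tool in lock frame: up [ 0.037 -0.029  0.999] jaw [0.001 1.    0.029]
TCP in lock mm [-1.7  1.2 31.1] grasp [-1.   0.6 50.1] tip if aligned with tool [-3.1  2.3 -7.8]
F lock [-1.6  0.2 -0.9] T [-0.04  0.12 -0.  ] gap 8.535731619158613
```

Call:
{"api": "send_rows", "payload": {"commands": [{"delta_pos":[-0.04,-0.15,0],"yaw":0},{"delta_pos":[-0.02,-0.15,-0.1],"yaw":0},{"delta_pos":[-0.02,-0.15,-0.1],"yaw":0},{"delta_pos":[-0.02,-0.15,-0.1],"yaw":0}]}}

```text
t: 18.88
tcp_pos: [0.5445, 0.0817, 0.0923]
tool_rot: [0.112, 0.987, 0.004, 0.114]
force: [1.6, 7.9, 3.3]
finger_gap: 0.094
```

```bash
python3 st.py
```

```text
t 18.875 tool in lock frame: up [ 0.035 -0.033  0.999] jaw [0.004 0.999 0.033]
TCP in lock mm [-2.  -1.9 28.7] grasp [-1.3 -2.6 47.7] tip if aligned with tool [ -3.3  -0.6 -10.3]
F lock [0.7 8.1 3.3] T [ 1.76  0.05 -0.06] gap 8.015096490452372
```

Call:
{"api": "send_rows", "payload": {"commands": [{"delta_pos":[0.02,-0.06,-0.12],"yaw":0},{"delta_pos":[0.02,-0.06,-0.12],"yaw":0},{"delta_pos":[0.02,-0.06,-0.12],"yaw":0},{"delta_pos":[0.02,-0.06,-0.12],"yaw":0}]}}

```text
t: 19.38
tcp_pos: [0.5455, 0.0818, 0.0883]
tool_rot: [0.112, 0.987, 0.005, 0.115]
force: [0.2, 6.7, 4.0]
finger_gap: 0.102
```

```bash
python3 st.py
```

```text
t 19.375 tool in lock frame: up [ 0.033 -0.037  0.999] jaw [0.004 0.999 0.036]
TCP in lock mm [-2.  -1.7 24.5] grasp [-1.4 -2.4 43.5] tip if aligned with tool [ -3.3  -0.2 -14.4]
F lock [-0.2  6.6  4.2] T [ 1.26  0.03 -0.06] gap 8.634421512627808
```

Call:
{"api": "send_rows", "payload": {"commands": [{"delta_pos":[0.02,-0.03,-0.1],"yaw":0},{"delta_pos":[0.04,0.15,0],"yaw":0},{"delta_pos":[0.04,0.15,0],"yaw":0},{"delta_pos":[0.06,0.15,-0.08],"yaw":0},{"delta_pos":[0.06,0.12,-0.1],"yaw":0}]}}

```text
t: 20.0
tcp_pos: [0.5471, 0.0846, 0.0847]
tool_rot: [0.112, 0.987, 0.004, 0.114]
force: [-1.1, -6.8, 4.9]
finger_gap: 0.097
```

```bash
python3 st.py
```

```text
t 20.0 tool in lock frame: up [ 0.035 -0.033  0.999] jaw [0.003 0.999 0.033]
TCP in lock mm [-2.1  1.5 20.8] grasp [-1.5  0.9 39.8] tip if aligned with tool [ -3.5   2.8 -18.1]
F lock [ 1.7 -6.8  4.7] T [-1.29 -0.26  0.06] gap 8.24615459459187
```

Call:
{"api": "send_rows", "payload": {"commands": [{"delta_pos":[0.04,0.06,-0.12],"yaw":0},{"delta_pos":[0.04,0.06,-0.12],"yaw":0},{"delta_pos":[0.04,0.04,-0.12],"yaw":0},{"delta_pos":[0.04,0.04,-0.12],"yaw":0}]}}

```text
t: 20.5
tcp_pos: [0.5482, 0.0844, 0.0804]
tool_rot: [0.111, 0.987, 0.002, 0.114]
force: [0.3, -5.0, 3.8]
finger_gap: 0.097
```

```bash
python3 st.py
```

```text
t 20.5 tool in lock frame: up [ 0.036 -0.03   0.999] jaw [0.002 1.    0.03 ]
TCP in lock mm [-2.1  1.6 16.4] grasp [-1.4  1.  35.4] tip if aligned with tool [ -3.5   2.7 -22.6]
F lock [ 2.4 -4.8  3.3] T [-0.99 -0.19  0.01] gap 8.22825795102878
```

Past both pins at under 10 N, with about 5.4 mm left. Continuing centred.

Call:
{"api": "send_rows", "payload": {"commands": [{"delta_pos":[0.02,-0.08,-0.1],"yaw":0},{"delta_pos":[0.03,-0.02,-0.12],"yaw":0},{"delta_pos":[0.03,0,-0.12],"yaw":0},{"delta_pos":[0.03,0,-0.12],"yaw":0}]}}

```text
t: 21.0
tcp_pos: [0.5495, 0.0839, 0.0756]
tool_rot: [0.111, 0.987, 0.002, 0.114]
force: [0.2, -3.1, 3.2]
finger_gap: 0.097
```

```bash
python3 st.py
```

```text
t 21.0 tool in lock frame: up [ 0.035 -0.031  0.999] jaw [0.002 1.    0.031]
TCP in lock mm [-2.1  1.4 11.4] grasp [-1.4  0.8 30.4] tip if aligned with tool [ -3.5   2.5 -27.5]
F lock [ 1.7 -3.   2.8] T [-0.54 -0.21  0.01] gap 8.280680191147844
```

Call:
{"api": "send_rows", "payload": {"commands": [{"delta_pos":[0.03,-0.02,-0.12],"yaw":0},{"delta_pos":[0.03,-0.02,-0.12],"yaw":0},{"delta_pos":[0.03,0,-0.12],"yaw":0}]}}

```text
t: 21.38
tcp_pos: [0.5496, 0.084, 0.075]
tool_rot: [0.111, 0.987, 0.002, 0.115]
force: [-3.2, -3.7, 14.0]
finger_gap: 0.099
```

```bash
python3 st.py
```

```text
t 21.375 tool in lock frame: up [ 0.034 -0.031  0.999] jaw [0.001 1.    0.031]
TCP in lock mm [-2.1  1.4 10.8] grasp [-1.5  0.8 29.8] tip if aligned with tool [ -3.5   2.6 -28.2]
F lock [ 1.4 -4.3 14.1] T [-0.72  0.   -0.01] gap 8.402480419033845
```

Hard stop at the expected depth with 14 N, so the key is home. I'll turn clockwise in small steps, pressing lightly down.

Call:
{"api": "send_rows", "payload": {"commands": [{"delta_pos":[0,0,-0.03],"yaw":0},{"delta_pos":[0,0,-0.03],"yaw":0},{"delta_pos":[0,0,-0.04],"yaw":-0.06},{"delta_pos":[0,0,-0.04],"yaw":-0.06},{"delta_pos":[0,0,-0.04],"yaw":-0.06},{"delta_pos":[0,0,-0.04],"yaw":-0.06}], "force": 40}}

```text
t: 22.12
tcp_pos: [0.5498, 0.0846, 0.0751]
tool_rot: [0.232, 0.966, -0.011, 0.116]
force: [-1.4, -0.8, 8.1]
finger_gap: 0.097
```

```bash
python3 st.py
```

```text
t 22.125 tool in lock frame: up [0.03  0.025 0.999] jaw [ 0.238  0.971 -0.031]
TCP in lock mm [-2.1  2.  10.9] grasp [-1.5  2.5 29.8] tip if aligned with tool [ -3.3   1.1 -28.1]
F lock [ 0.9 -1.1  8.2] T [-0.07 -0.02  0.04] gap 8.245553600156002
```

Call:
{"api": "send_rows", "payload": {"commands": [{"delta_pos":[-0.02,-0.1,-0.04],"yaw":-0.08},{"delta_pos":[-0.02,-0.1,-0.04],"yaw":-0.08},{"delta_pos":[-0.02,-0.1,-0.04],"yaw":-0.08},{"delta_pos":[-0.02,-0.1,-0.04],"yaw":-0.08},{"delta_pos":[-0.02,-0.1,-0.04],"yaw":-0.08}]}}

```text
t: 22.75
tcp_pos: [0.5511, 0.0867, 0.0757]
tool_rot: [0.425, 0.898, -0.029, 0.115]
force: [-1.1, 3.8, 6.8]
finger_gap: 0.097
```

```bash
python3 st.py
```

```text
t 22.75 tool in lock frame: up [0.048 0.105 0.993] jaw [ 0.597  0.795 -0.113]
TCP in lock mm [-1.1  4.4 11.3] grasp [-0.2  6.4 30.1] tip if aligned with tool [ -2.9   0.3 -27.5]
F lock [-0.1  3.4  7. ] T [0.85 0.05 0.06] gap 8.251339044031734
```

Call:
{"api": "send_rows", "payload": {"commands": [{"delta_pos":[-0.12,-0.5,-0.05],"yaw":0},{"delta_pos":[-0.12,-0.5,-0.05],"yaw":0},{"delta_pos":[-0.12,-0.5,-0.05],"yaw":0},{"delta_pos":[-0.12,-0.5,-0.05],"yaw":0}]}}

```text
t: 23.25
tcp_pos: [0.5525, 0.0824, 0.076]
tool_rot: [0.426, 0.896, -0.014, 0.121]
force: [-0.6, 17.4, 7.1]
finger_gap: 0.098
```

```bash
python3 st.py
```

```text
t 23.25 tool in lock frame: up [0.029 0.078 0.997] jaw [ 0.604  0.793 -0.08 ]
TCP in lock mm [ 1.2  0.5 11. ] grasp [ 1.8  2.  29.9] tip if aligned with tool [  0.1  -2.5 -27.9]
F lock [-2.5 16.8  8. ] T [ 3.43  0.71 -0.08] gap 8.370710643242198
```

Call:
{"api": "send_rows", "payload": {"commands": [{"delta_pos":[-0.1,-0.4,-0.05],"yaw":-0.08},{"delta_pos":[-0.1,-0.4,-0.05],"yaw":-0.08},{"delta_pos":[-0.1,-0.4,-0.05],"yaw":-0.08},{"delta_pos":[-0.1,-0.4,-0.05],"yaw":-0.08},{"delta_pos":[-0.1,-0.4,-0.05],"yaw":-0.08}]}}

```text
t: 23.88
tcp_pos: [0.5542, 0.0812, 0.0764]
tool_rot: [0.601, 0.79, -0.02, 0.123]
force: [-0.1, 8.2, 6.8]
finger_gap: 0.095
```

```bash
python3 st.py
```

```text
t 23.875 tool in lock frame: up [0.051 0.136 0.989] jaw [ 0.867  0.486 -0.111]
TCP in lock mm [ 3.2 -0.3 10.9] grasp [ 4.2  2.3 29.7] tip if aligned with tool [  1.2  -5.6 -27.7]
F lock [-0.1  8.   7.1] T [1.57 0.05 0.  ] gap 8.082018766249536
```

Call:
{"api": "send_rows", "payload": {"commands": [{"delta_pos":[-0.45,-0.3,-0.05],"yaw":0},{"delta_pos":[-0.45,-0.3,-0.05],"yaw":-0.05},{"delta_pos":[-0.45,-0.3,-0.05],"yaw":-0.08},{"delta_pos":[-0.4,-0.3,-0.05],"yaw":-0.08},{"delta_pos":[-0.4,-0.3,-0.05],"yaw":-0.08}]}}

```text
t: 24.5
tcp_pos: [0.5528, 0.0816, 0.0765]
tool_rot: [0.71, 0.692, -0.012, 0.132]
force: [3.7, 7.7, 2.5]
finger_gap: 0.093
```

```bash
python3 st.py
```

```text
t 24.5 tool in lock frame: up [0.05  0.161 0.986] jaw [ 0.973  0.214 -0.084]
TCP in lock mm [ 1.8 -0.2 11.3] grasp [ 2.7  2.8 30. ] tip if aligned with tool [ -0.2  -6.5 -27.2]
F lock [2.4 8.4 1.9] T [ 1.83 -0.4   0.04] gap 7.939567806575368
```

Call:
{"api": "send_rows", "payload": {"commands": [{"delta_pos":[-0.3,-0.2,-0.1],"yaw":-0.08},{"delta_pos":[-0.3,-0.2,-0.1],"yaw":-0.08},{"delta_pos":[-0.3,-0.2,-0.1],"yaw":-0.08},{"delta_pos":[-0.3,-0.2,-0.1],"yaw":-0.08}]}}

```text
t: 25.0
tcp_pos: [0.5523, 0.0832, 0.0767]
tool_rot: [0.813, 0.567, -0.017, 0.133]
force: [1.6, 6.0, 6.8]
finger_gap: 0.095
```

```bash
python3 st.py
```

```text
t 25.0 tool in lock frame: up [0.082 0.201 0.976] jaw [ 0.993 -0.105 -0.062]
TCP in lock mm [ 1.   1.3 11.7] grasp [ 2.6  5.1 30.2] tip if aligned with tool [ -2.1  -6.6 -26.4]
F lock [1.9 6.2 6.6] T [ 1.23 -0.34  0.2 ] gap 8.067078600121086
```

Call:
{"api": "send_rows", "payload": {"commands": [{"delta_pos":[-0.35,-0.5,-0.08],"yaw":-0.03},{"delta_pos":[-0.35,-0.5,-0.08],"yaw":-0.03},{"delta_pos":[-0.35,-0.5,-0.08],"yaw":-0.03},{"delta_pos":[-0.35,-0.5,-0.08],"yaw":-0.03},{"delta_pos":[-0.3,-0.5,-0.08],"yaw":-0.03}]}}

```text
t: 25.62
tcp_pos: [0.5492, 0.0762, 0.0757]
tool_rot: [0.853, 0.505, -0.002, 0.131]
force: [-0.1, 16.4, 9.5]
finger_gap: 0.096
```

```bash
python3 st.py
```

```text
t 25.625 tool in lock frame: up [0.079 0.191 0.978] jaw [ 0.968 -0.249 -0.03 ]
TCP in lock mm [-0.6 -6.3 11.1] grasp [ 0.9 -2.7 29.7] tip if aligned with tool [ -3.7 -13.7 -27. ]
F lock [-1.2 16.  10.1] T [2.98 0.46 0.32] gap 8.125224018210975
```

Call:
{"api": "send_rows", "payload": {"commands": [{"delta_pos":[-0.12,0.2,-0.08],"yaw":-0.02},{"delta_pos":[-0.15,0.05,-0.08],"yaw":-0.02},{"delta_pos":[-0.12,0.03,-0.08],"yaw":-0.02}]}}

```text
t: 26.0
tcp_pos: [0.5491, 0.0782, 0.0755]
tool_rot: [0.864, 0.485, -0.005, 0.136]
force: [0.8, -1.0, 8.6]
finger_gap: 0.097
```

```bash
python3 st.py
```

```text
t 26.0 tool in lock frame: up [0.081 0.205 0.975] jaw [ 0.957 -0.29  -0.018]
TCP in lock mm [-1.2 -4.3 11.1] grasp [ 0.3 -0.4 29.7] tip if aligned with tool [ -4.4 -12.3 -26.9]
F lock [ 3.2 -0.8  8.1] T [-0.39 -0.42  0.79] gap 8.236809311476078
```

Call:
{"api": "send_rows", "payload": {"commands": [{"delta_pos":[-0.05,0,-0.08],"yaw":0},{"delta_pos":[-0.05,0,-0.08],"yaw":-0.01},{"delta_pos":[-0.03,0,-0.08],"yaw":-0.01}]}}

```text
t: 26.38
tcp_pos: [0.5491, 0.0783, 0.0755]
tool_rot: [0.865, 0.482, -0.006, 0.139]
force: [-2.4, -0.5, 9.5]
finger_gap: 0.101
```

```bash
python3 st.py
python3 - <<'E'
from h import *
b=manip.snapshot("side");a=manip.snapshot("top")
cv2.imwrite("pics/c10.png",np.hstack([cv2.resize(b[160:220,230:300],(467,400),interpolation=cv2.INTER_LANCZOS4),cv2.resize(b[140:300,230:360],(325,400),interpolation=cv2.INTER_CUBIC)]))
E
python3 st.py
```

```text
t 26.375 tool in lock frame: up [0.08  0.212 0.974] jaw [ 0.955 -0.296 -0.014]
TCP in lock mm [-1.2 -4.3 11.1] grasp [ 0.3 -0.2 29.6] tip if aligned with tool [ -4.3 -12.5 -26.9]
F lock [ 0.3 -1.1  9.8] T [-0.23 -0.1   0.79] gap 8.547712184147434
t 26.475 tool in lock frame: up [0.079 0.212 0.974] jaw [ 0.955 -0.296 -0.014]
TCP in lock mm [-1.2 -4.2 11.1] grasp [ 0.3 -0.2 29.7] tip if aligned with tool [ -4.3 -12.5 -26.8]
F lock [ 1.7 -0.7  9.1] T [-0.28 -0.14  0.75] gap 8.768184995921668
```

View pics/c10.png

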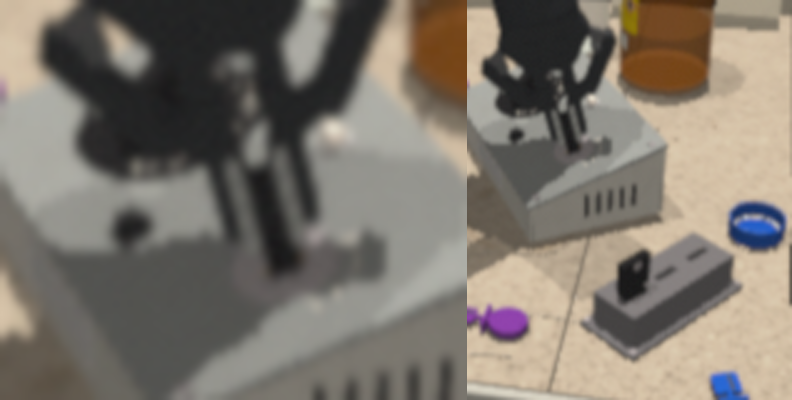

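The key stands edge-on and seated on the switch face at (285,265), held between the pads and turned past a quarter turn. The square key is still in its stand at (633,275). The readings are steady, so I'm handing in.

```bash
python3 -c "
from station import manip
print(manip.sign_off())"; python3 st.py
```

```text
the job is handed in; nothing more can be done
None
the job is handed in; nothing more can be done
```

I handed the job in at about 26.5 s with the key home in the switch, turned to its stop and still gripped. `sign_off` gave no verdict.

**Knob:** I turned it clockwise until its white line stood about 2° from the marker tab, then let go. That was measured in the top picture after release. I did not re-measure it at the end because the arm covered it. I saw no sign of contact with it.

**Key:** I took the round-headed key from the stand. The first try touched the face beside the slot at about 17 N. On the second the tip came out of the slot and pressed on the face at about 14 N. After re-entering, I leaned it to −y and then to +y. It passed both pins with about 5 N along the keyway and up to about 8 N sideways, and hit a firm stop at the expected depth (28 mm, 14 N).

**Turn:** The moves only allow yaw about the vertical, so I let contact tilt the tool to match the 15° panel and turned in small steps. The tool turned about 1.85 rad.

**Last checks:**
- A steady torque of about 0.75 N m, with the switch at its stop. This is well above the spring's 0.13 N m.
- A downward push of about 9 N.
- The grip point within 0.5 mm of the lock axis and 29.7 mm above the face, as when the key was first seated.
- The square key was in its stand. The cap was where it had been; I made no final check of the bottle and column.
- The tool still leaned about 13° from the lock axis at the end. The key's own angle was only inferred, from where the grip point sits above the lock, not measured.

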